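# Close the guarded press on the disc

### The arm

A 6-joint arm with a two-finger parallel gripper is mounted at the origin on a cart in front of the work surface, level with it; the furniture and walls round the work are solid. World frame = base frame: x ahead of the robot, y to its left, z up, the work surface at z = 0. Lengths are in m, angles in rad, forces in N, time in s.
With the tool pointing down it reaches from about 0.375 to 0.925 m from the base axis. Payload 5.7 kg.
Tool frame: the origin (TCP) lies midway between the tips of the shut fingers; the grasp point (between the pads) lies 19 mm behind it; z points along the fingers, x is the direction in which the jaws open and shut, and the axes are right-handed (so a half turn about z gives the same grasp; the last joint's range is limited). The gripper opens to 88 mm and grips with 3 to 60 N. Pads are 20 mm wide; open, the fingers measure 115 mm over their backs; the gripper's body (75 mm by 178 mm) begins 61 mm behind the grasp point.
Start: joints at [-1.231, 0.359, 1.51, -0, 1.272, -0.115], TCP at [0.264, -0.539, 0.223] pointing down, gripper open.
Joint ranges: [-2.97, 2.97], [-1.01, 2.36], [0.21, 2.38], [-0.96, 4.11], [0.2, 2.71], [-2.98, 2.98]. Speed limits (rad/s): [2.39, 2.39, 3.14, 3.14, 3.14, 3.14].

### API

Orientations are given as a unit quaternion [x, y, z, w].
In Python, from bench import move_ptp, servo_line, goto_joints, move_gripper, sleep, inverse_kinematics, capture, PlanningError, close_job, spot_in, silhouettes, current_clock, current_joint_pos, current_qvel, current_joint_torque, current_position, current_orientation, current_force, current_torque, current_finger_gap gives the robot as it stands. Calls block until the motion is done:
- move_ptp(position, orientation): joint-space move of the TCP to a pose.
- servo_line(position, orientation=None, rate=0.15, contact_N=None): straight line of the TCP; orientation=None keeps the orientation; rate is the mean speed in m/s. With contact_N (N) it stops when the force on the tool has changed by that much, and returns True; else False.
- goto_joints(angles): joint-space move.
- move_gripper(opening): finger opening in m; the grip force is fixed at half the most; returns when the fingers have stopped.
- sleep(seconds).
- inverse_kinematics(position, orientation): joint angles nearest the present ones, or None.
- capture(name): name is "scene" or "top"; returns a dict with "image" (400x640x3 uint8, blue, green, red), "range_z" (400x640 float32, m along the optical axis (not along the pixel's ray), 0 where there is no reading), "intrinsics" (3x3 intrinsics, pixels), "R" (3x3) and "t" (3): a world point X has camera coordinates R X + t. Camera axes: x right, y down, z forward; pixel columns grow to the right and rows downward; lengths in m; the calibration is good to about 2 mm. A picture is of the moment at which its call begins.
A pose or a line that the arm cannot do raises PlanningError and nothing moves.
- close_job(): hands the job in, once; it reports no verdict.
Trained networks look in the newest picture that a camera, given by its name, has taken for a name from the list of things; names that differ only in an ending like _2 or _b are one class to them, and where a whole thing is asked for, a point or a joint stands for the part that bears it (a point fixed in the world has none). Each returns a list of dicts, best first, with "conf" (0 to 1); they miss things now and then, are a little off and sometimes report something else, mostly with a low value. They report only what shows in the picture. A call takes as long as a camera call. They do not tell look-alikes from the thing itself.
- spot_in(camera, query): "xy" ([column, row] in pixels, amid what is visible of it).
- silhouettes(camera, query): "region" (400x640 bool, what is visible of it) and "xy" ([column, row] in pixels, amid what is visible of it).
Readings, each from a call of its own:
- current_clock(): time.
- current_joint_pos(): joint angles.
- current_qvel(): joint speeds.
- current_joint_torque(): joint torques, N m.
- current_position(): TCP position.
- current_orientation(): TCP orientation.
- current_force(): force on the tool from outside, world axes, zero at the start.
- current_torque(): the same for the moment, N m.
- current_finger_gap(): finger opening in m.
Only numpy, scipy, OpenCV 4.12 (cv2) and the standard library are available. Lean on these libraries where they do the work, as an engineer would, in place of code of your own. Each camera call takes 0.05 s, during which the arm holds its last target. There are 200 camera calls.

### The job

The two-station hand press on the worktop has a round cast disc in one station and a T-shaped part in the other. With the shut fingertips, reach down through the guard window of the disc's station, push that lever's pad all the way down so that its foot stays down on the disc, and draw back out above the guard. Do not touch the guard frame, grasp nothing, and leave the other lever, both parts and the things standing round the press where they are.

Things in the scene. Friction and masses are not known exactly. Their poses are not given: they have to be found in the camera images.
- press: Two-station bench hand press, fixed: dark steel base plate 230 (x) by 280 (y) by 12 mm; two levers, each with a rubber-tipped foot over a shallow square black nest tray. Origin under the centre of the base, on the worktop. x points to the back of the press (lever hinges), away from the robot; y to its left station; z up. It stands anywhere in an area of about 10 by 16 cm, turned up to 0.35 rad.
- guard: The press's grey guard, 230 by 280 mm, fixed on it (same origin and axes as the press): a flat top plate, its top face 107 mm above the worktop, on corner posts with thin upright bars all round (gaps under 20 mm). Four bolt heads stand 2 mm above its corners. The two windows in the top plate are the only ways in; between them is a 35 mm wide strip.
- window_left (a point): Centre of the left window, at the level of the guard's top face; the window measures 135 mm along press x and 85 mm along press y, in a plate 3 mm thick.
- window_right (a point): Centre of the right window, at the level of the guard's top face; the window measures 135 mm along press x and 85 mm along press y, in a plate 3 mm thick.
- pad_left (a point): Centre of the top face of the ribbed black finger pad, 34 (x) by 36 (y) mm, on the free end of the left lever, on the middle line of the left window, 45 mm behind its front edge. Lever fully up: about 8 mm below the guard's top face; fully down: 30 mm below it (77 mm above the worktop). Sideways it moves less than 3 mm. Its top tilts with the lever, 0.10 rad either way of level.
- pad_right (a point): Centre of the top face of the ribbed black finger pad, 34 (x) by 36 (y) mm, on the free end of the right lever, on the middle line of the right window, 45 mm behind its front edge. Lever fully up: about 8 mm below the guard's top face; fully down: 30 mm below it (77 mm above the worktop). Sideways it moves less than 3 mm. Its top tilts with the lever, 0.10 rad either way of level.
- lever_left (a joint): The left lever's hinge: 0 fully up, 0.20 rad fully down (the stop, foot on the part); it starts at 0 to 0.05. The pad is 110 mm from the hinge, which lies behind it (press +x). No spring: stiff friction, about 4 to 5 N of downward push at the pad moves it, and it stays where it is left.
- lever_right (a joint): The right lever's hinge: 0 fully up, 0.20 rad fully down (the stop, foot on the part); it starts at 0 to 0.05. The pad is 110 mm from the hinge, which lies behind it (press +x). No spring: stiff friction, about 4 to 5 N of downward push at the pad moves it, and it stays where it is left.
- disc_centre (a point): Centre of the loose round cream cast disc, 71 by 65 mm, 13 mm high, lying in the nest of one station, left or right (nest centre: 60 mm to that side of the press's middle, 5 mm behind it).
- tee_centre (a point): Centre of the loose T-shaped cream cast part, 66 by 53 mm, 11 mm high, lying in the nest of the other station.
- bottle: White resin bottle with a blue cap, 54 mm across, 118 mm high, standing loose to the left of the press. Origin under its centre.
- cups: Stack of three clear mixing cups, 63 mm across, 72 mm high, standing loose to the front left of the press. Origin under its centre.
- tape: Roll of masking tape, 90 mm across, 20 mm high, lying loose in front of the press. Origin under its centre.
Mind the look-alikes: they are no part of the job. Leave any yellow look-alike of the part that bears disc_centre alone.

How it is judged:
By the outcome, as a careful person would: the job done as asked, in the order asked, and still so for the second after the job is handed in, with the robot touching nothing.
It also fails if it takes over 32 s, if anything falls off the work surface, if the arm or the gripper's body presses on something with over 40 N, if the wrist force passes 120 N, or if a joint passes its speed limit or range.

## Working session

There is one attempt and no reset: what is moved stays moved. The work goes in short steps, each a Python script; the robot and the scene stay as the last script left them, time stands still between calls to the robot, and variables do not carry over. Pictures are saved under pics/ and viewed, about 8 in all and at most 12, crops included, and the job is handed in when it is done.

```bash
mkdir -p pics; cat > h.py <<'E'
import numpy as np, cv2
from bench import *
def px2w(c,u,v,z=None):
    K,R,t=c["intrinsics"],c["R"],c["t"]
    r=np.linalg.inv(K)@np.array([u,v,1.0])
    d=R.T@r; o=-R.T@t
    if z is None: return o+d*c["range_z"][int(round(v)),int(round(u))]
    return o+d*(z-o[2])/d[2]
def w2px(c,X):
    p=c["intrinsics"]@(c["R"]@np.asarray(X)+c["t"]); return p[:2]/p[2]
E
python3 - <<'E'
from h import *
for n in ("top","scene"):
    c=capture(n); cv2.imwrite(f"pics/{n}0.png",c["image"]); 
    np.savez(f"{n}0.npz",**c)
    print(n,"cam at",(-c["R"].T@c["t"]).round(3))
    for q in ("guard","window_left","window_right","pad_left","pad_right","disc_centre","tee_centre","bottle","cups","tape"):
        print(q,[(np.round(s["xy"]).tolist(),round(s["conf"],2),px2w(c,*s["xy"]).round(3).tolist()) for s in spot_in(n,q)[:4]])
print(current_clock())
E
```

```text
top cam at [0.401 0.281 0.931]
guard [([317.0, 186.0], 0.78, [0.607, 0.272, 0.107])]
window_left [([323.0, 211.0], 0.59, [0.55, 0.266, 0.106]), ([350.0, 207.0], 0.44, [0.567, 0.2, 0.026]), ([345.0, 215.0], 0.15, [0.537, 0.218, 0.092])]
window_right []
pad_left [([289.0, 209.0], 0.98, [0.564, 0.341, 0.097])]
pad_right [([344.0, 214.0], 0.72, [0.54, 0.22, 0.093])]
disc_centre [([228.0, 296.0], 0.85, [0.392, 0.504, 0.013]), ([407.0, 132.0], 0.65, [0.744, 0.032, 0.013]), ([292.0, 125.0], 0.64, [0.794, 0.318, 0.016]), ([297.0, 198.0], 0.58, [0.6, 0.322, 0.032])]
tee_centre [([347.0, 208.0], 0.63, [0.554, 0.213, 0.089])]
bottle [([233.0, 174.0], 0.87, [0.66, 0.46, 0.086])]
cups [([219.0, 219.0], 0.95, [0.572, 0.512, 0.025]), ([229.0, 175.0], 0.59, [0.66, 0.467, 0.088])]
tape [([315.0, 289.0], 0.85, [0.387, 0.303, 0.017])]
scene cam at [-0.075  0.769  0.679]
guard [([312.0, 201.0], 0.77, [0.653, 0.225, 0.012]), ([319.0, 235.0], 0.57, [0.534, 0.295, 0.012])]
window_left [([317.0, 230.0], 0.78, [0.551, 0.286, 0.011]), ([360.0, 261.0], 0.25, [0.417, 0.267, -0.001])]
window_right [([317.0, 234.0], 0.67, [0.537, 0.297, 0.015])]
pad_left [([292.0, 211.0], 0.73, [0.556, 0.354, 0.099]), ([315.0, 230.0], 0.35, [0.485, 0.342, 0.084])]
pad_right [([338.0, 196.0], 0.82, [0.539, 0.231, 0.095])]
disc_centre [([275.0, 316.0], 0.79, [0.397, 0.511, 0.011]), ([291.0, 221.0], 0.62, [0.585, 0.338, 0.045])]
tee_centre [([291.0, 212.0], 0.25, [0.555, 0.357, 0.099])]
bottle [([221.0, 222.0], 0.98, [0.649, 0.487, 0.074])]
cups [([232.0, 256.0], 0.96, [0.58, 0.502, 0.03]), ([340.0, 197.0], 0.52, [0.531, 0.234, 0.098]), ([316.0, 232.0], 0.24, [0.483, 0.342, 0.081])]
tape [([360.0, 260.0], 0.77, [0.418, 0.264, -0.001]), ([291.0, 210.0], 0.28, [0.559, 0.353, 0.1])]
1.1
```

View pics/top0.png

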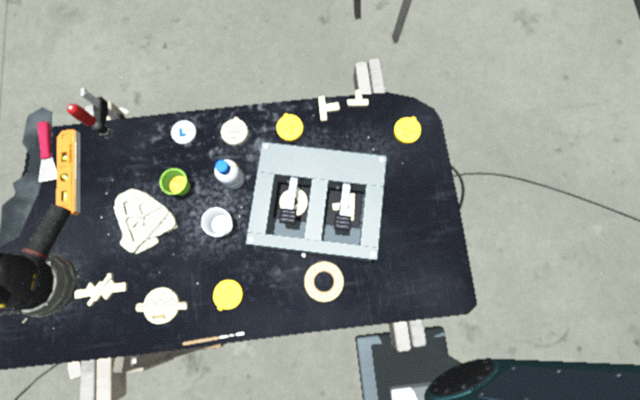

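View pics/scene0.png

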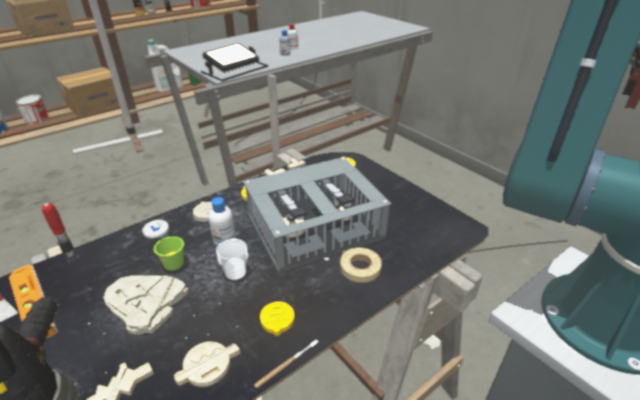

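The top view shows the press with its cream disc under the left lever at about (293,203) and the T under the right lever at about (345,205). The other round things, yellow at (290,126), (407,130) and (228,295) and cream at (234,131) and (161,305), lie outside the press. Next I'll fit the guard and confirm the station in an enlarged crop.

```bash
cat > fit.py <<'E'
from h import *
from scipy.optimize import minimize
def cloud(c):
    v,u=np.mgrid[:400,:640]; z=c["range_z"]
    r=np.stack([u,v,np.ones_like(u)],-1)@np.linalg.inv(c["intrinsics"]).T*z[...,None]
    return (r-c["t"])@c["R"]
def guardfit(c):
    P=cloud(c); m=(abs(P[...,2]-.107)<.006)&(c["range_z"]>0)&(abs(P[...,0]-.6)<.22)&(abs(P[...,1]-.27)<.19)
    n,l,s,_=cv2.connectedComponentsWithStats(m.astype(np.uint8)); m=l==1+s[1:,4].argmax()
    Q=P[m]; (cx,cy),wh,a=cv2.minAreaRect(Q[:,:2].astype(np.float32))
    return m,Q,(cx,cy),wh,a
def w2p(pose,xy): 
    x,y,a=pose; d=np.asarray(xy)-[x,y]; return d@np.array([[np.cos(a),-np.sin(a)],[np.sin(a),np.cos(a)]])
def p2w(pose,p):
    x,y,a=pose; return np.array([x+np.cos(a)*p[0]-np.sin(a)*p[1], y+np.sin(a)*p[0]+np.cos(a)*p[1]])
E
python3 - <<'E'
from fit import *
c=dict(np.load("top0.npz")); m,Q,ce,wh,a=guardfit(c); print(len(Q),np.round(ce,4),np.round(wh,4),a,Q[:,2].mean())
s=silhouettes("top","guard")
P=cloud(c)
b=np.deg2rad(a); b=(b+np.pi/4)%(np.pi/2)-np.pi/4; pose=(*ce,b)
q=w2p(pose,Q[:,:2]); print("yaw",b,"ext",np.percentile(q,[.5,99.5],axis=0).round(4))
# window edges from plate-height pixels in press frame
for k,(lo,hi) in {"x":(-.03,.03)}.items(): pass
row=q[(abs(q[:,0]+.02)<.03),1]; h,e=np.histogram(row,np.arange(-.15,.15,.005)); print("y hist",list(zip(e.round(3).tolist(),h.tolist())))
for sgn in(1,-1):
    r=q[abs(q[:,1]-sgn*.06)<.03,0]; h,e=np.histogram(r,np.arange(-.125,.126,.005)); print("x hist",sgn,list(zip(e.round(3).tolist(),h.tolist())))
# pad points
for n in("top","scene"):
    cc=capture(n)
    for p in("pad_left","pad_right"):
        S=silhouettes(n,p)
        for r in S[:1]:
            X=cloud(cc)[r["region"]&(cc["range_z"]>0)]; X=X[(X[:,2]>.07)&(X[:,2]<.112)]
            print(n,p,round(r["conf"],2),np.round(r["xy"]),np.median(X,0).round(4),w2p(pose,np.median(X,0)[:2]).round(4))
im=c["image"][135:265,235:395]; 
vis=cv2.resize(im,None,fx=5,fy=5,interpolation=cv2.INTER_CUBIC)[:600]
for p in [(.115,.14),(.115,-.14),(-.115,-.14),(-.115,.14)]+[(sx*.0675,y) for sx in(1,-1) for y in(.0175,.1025,-.0175,-.1025)]:
    u=w2px(c,[*p2w(pose,p),.107]); cv2.circle(vis,tuple(int(x) for x in (u-[235,135])*5+2.5),4,(0,0,255),1)
cv2.imwrite("pics/crop1.png",vis)
E
```

```text
8446 [0.5782 0.2756] [0.2807 0.2305] 76.71424102783203 0.10751280212517464
yaw -0.23188023769070876 ext [[-0.1146 -0.1391]
 [ 0.1136  0.1387]]
y hist [(-0.15, 0), (-0.145, 2), (-0.14, 63), (-0.135, 63), (-0.13, 63), (-0.125, 61), (-0.12, 65), (-0.115, 65), (-0.11, 61), (-0.105, 35), (-0.1, 0), (-0.095, 0), (-0.09, 0), (-0.085, 0), (-0.08, 0), (-0.075, 0), (-0.07, 0), (-0.065, 0), (-0.06, 0), (-0.055, 0), (-0.05, 0), (-0.045, 0), (-0.04, 0), (-0.035, 0), (-0.03, 0), (-0.025, 0), (-0.02, 33), (-0.015, 61), (-0.01, 65), (-0.005, 61), (0.0, 61), (0.005, 62), (0.01, 65), (0.015, 28), (0.02, 0), (0.025, 0), (0.03, 0), (0.035, 0), (0.04, 0), (0.045, 0), (0.05, 0), (0.055, 0), (0.06, 0), (0.065, 0), (0.07, 0), (0.075, 0), (0.08, 0), (0.085, 0), (0.09, 0), (0.095, 0), (0.1, 39), (0.105, 63), (0.11, 60), (0.115, 62), (0.12, 61), (0.125, 59), (0.13, 63), (0.135, 60), (0.14, 1)]
x hist 1 [(-0.125, 0), (-0.12, 2), (-0.115, 71), (-0.11, 63), (-0.105, 62), (-0.1, 72), (-0.095, 60), (-0.09, 0), (-0.085, 0), (-0.08, 0), (-0.075, 0), (-0.07, 0), (-0.065, 0), (-0.06, 0), (-0.055, 0), (-0.05, 0), (-0.04
[... 550 characters left out ...]
075, 0), (-0.07, 0), (-0.065, 0), (-0.06, 0), (-0.055, 0), (-0.05, 0), (-0.045, 0), (-0.04, 0), (-0.035, 0), (-0.03, 0), (-0.025, 0), (-0.02, 0), (-0.015, 0), (-0.01, 0), (-0.005, 0), (0.0, 0), (0.005, 0), (0.01, 0), (0.015, 0), (0.02, 0), (0.025, 0), (0.03, 0), (0.035, 0), (0.04, 8), (0.045, 61), (0.05, 59), (0.055, 59), (0.06, 60), (0.065, 54), (0.07, 62), (0.075, 57), (0.08, 60), (0.085, 61), (0.09, 56), (0.095, 58), (0.1, 52), (0.105, 61), (0.11, 50), (0.115, 0), (0.12, 0)]
top pad_right 0.8 [346. 212.] [0.5379 0.2194 0.0955] [-0.0264 -0.064 ]
scene pad_left 0.82 [291. 211.] [0.5624 0.3371 0.0921] [-0.0295  0.0562]
scene pad_right 0.58 [339. 198.] [0.5473 0.2205 0.0917] [-0.0174 -0.0607]
```

View pics/crop1.png

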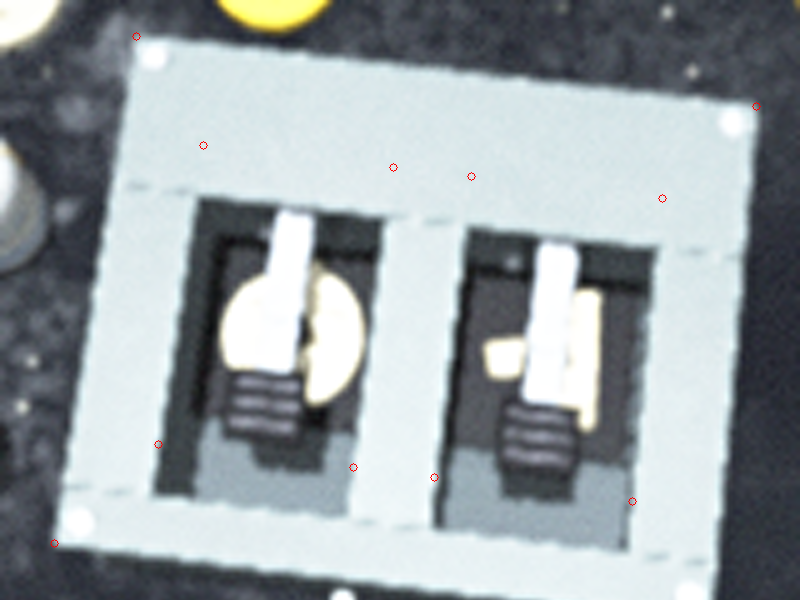

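The crop shows the disc under the left lever (crop 290,335) with that lever's ribbed pad at (265,403). The T lies in the right station. The left station is the one meant. The plate histogram puts the window at x -90..+44 mm in the press frame, so the pad is at (-45, +60) mm.

```bash
python3 - <<'E'
from fit import *
from scipy.spatial.transform import Rotation as Ro
c=dict(np.load("top0.npz")); m,Q,ce,wh,a=guardfit(c); pose=(*ce,-0.2319)
t=p2w(pose,(-.045,.06)); seen=px2w(c,265/5+235-.5,403/5+135-.5,.099); print("target",t,"pad seen",seen, w2p(pose,seen[:2]))
best=None
for s in(1,-1):
    x=s*np.array([-np.sin(pose[2]),np.cos(pose[2]),0]); z=np.array([0,0,-1.]); 
    q=Ro.from_matrix(np.stack([x,np.cross(z,x),z],1)).as_quat()
    j=inverse_kinematics([*t,.22],q); print(s,q.round(3),j)
    if j is not None and (best is None or abs(j[5])<abs(best[1][5])): best=(q,j)
q=best[0]; np.savez("goal.npz",t=t,q=q,pose=pose)
move_gripper(0); print("gap",current_finger_gap())
move_ptp([*t,.24],q); servo_line([*t,.135],rate=.12)
print(current_position(),current_clock(),current_force())
c=capture("scene"); np.savez("scene1.npz",**c); cv2.imwrite("pics/s1.png",cv2.resize(c["image"][120:290,220:420],None,fx=3.5,fy=3.5,interpolation=cv2.INTER_CUBIC))
E
```

```text
target [0.54822387 0.34435335] pad seen [0.55032218 0.34408079 0.099     ] [-0.04289522  0.06021698]
1 [0.784 0.621 0.    0.   ] [ 4.54216253e-01  4.28860519e-01  1.40454114e+00 -4.44089210e-16
  1.30819099e+00 -8.84680074e-01]
-1 [-0.621  0.784  0.     0.   ] [ 4.54216253e-01  4.28860519e-01  1.40454114e+00 -4.44089210e-16
  1.30819099e+00  2.25691258e+00]
gap 0.0006176175549254841
[0.5488574  0.34466499 0.13579439] 7.0583 [-0.70091327  0.29790963 -0.05724309]
```

View pics/s1.png

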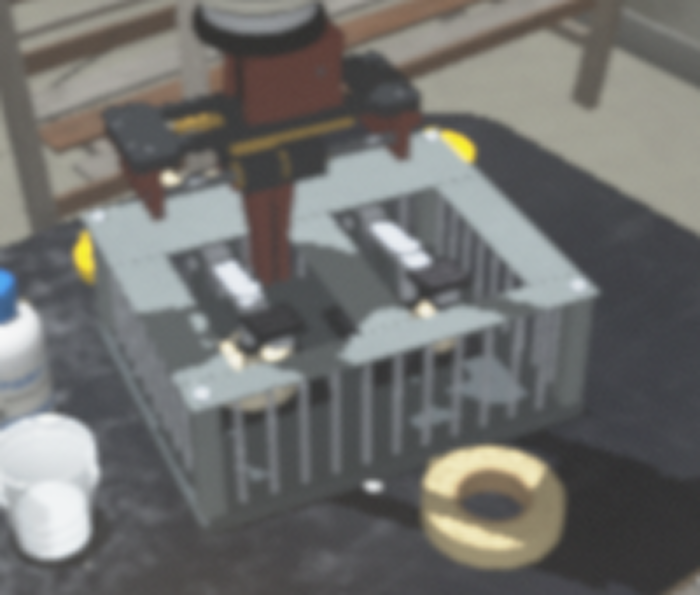

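The scene crop shows the shut fingertips at (275,278), straight above the left pad at (275,325). The gripper body is well above the guard. Now I'll press, then retreat.

```bash
python3 - <<'E'
from fit import *
g=np.load("goal.npz"); t,q=g["t"],g["q"]
hit=servo_line([*t,.070],q,rate=.03,contact_N=25)
print(hit,current_position(),current_force(),current_clock())
servo_line([*t,.16],q,rate=.08); servo_line([*t,.24],q,rate=.15)
print(current_position(),current_force(),current_clock())
for n in("scene","top"):
    c=capture(n); np.savez(n+"2.npz",**c); pose=tuple(g["pose"])
    for p in("pad_left","pad_right"):
        for r in silhouettes(n,p)[:1]:
            X=cloud(c)[r["region"]&(c["range_z"]>0)]; X=X[(X[:,2]>.06)&(X[:,2]<.104)]
            print(n,p,round(r["conf"],2),np.round(r["xy"]),np.median(X,0).round(4),w2p(pose,np.median(X,0)[:2]).round(4))
    k=[(120,290,220,420),(135,265,235,395)][n=="top"]
    cv2.imwrite(f"pics/{n}2.png",cv2.resize(c["image"][k[0]:k[1],k[2]:k[3]],None,fx=3.5,fy=3.5,interpolation=cv2.INTER_CUBIC))
E
```

```text
True [0.54752818 0.34450988 0.07786454] [-2.47884601 -0.50421304  7.83843963] 8.8333
[0.54768542 0.34410251 0.2390987 ] [ 0.19127039 -0.28290911  0.88560235] 10.7083
scene pad_left 0.6 [289. 213.] [0.5857 0.3332 0.078 ] [-0.006   0.0578]
scene pad_right 0.68 [338. 199.] [0.5515 0.2201 0.0907] [-0.0132 -0.0602]
top pad_left 0.53 [288. 219.] [0.5437 0.342  0.0771] [-0.0488  0.0567]
top pad_right 0.8 [343. 218.] [0.5264 0.2245 0.0981] [-0.0387 -0.0616]
```

View pics/scene2.png

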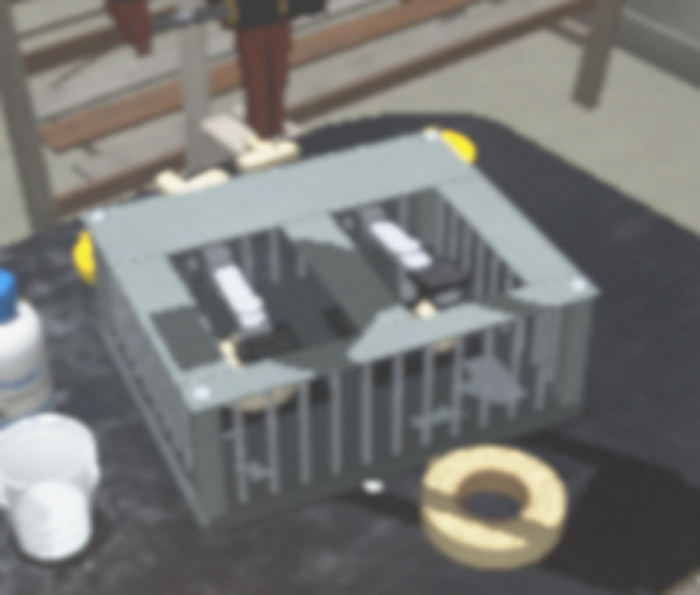

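The scene crop shows the left pad lowered at (270,343), was (275,325), with the right pad unchanged at (435,270). The depth reading on the pad is 77 mm. The force had relaxed to 8 N when I read it, so I'll press again to be sure the lever is at its stop.

```bash
python3 - <<'E'
from fit import *
g=np.load("goal.npz"); t,q=g["t"],g["q"]
servo_line([*t,.12],q,rate=.12)
hit=servo_line([*t,.066],q,rate=.03,contact_N=35)
print(hit,current_position(),current_force(),current_clock())
sleep(.2); print(current_position(),current_force())
servo_line([*t,.15],q,rate=.08); servo_line([*t,.24],q,rate=.15)
print(current_position(),current_force(),current_clock())
pose=tuple(g["pose"])
c=capture("top"); P0=cloud(dict(np.load("top0.npz"))); P=cloud(c)
for y,n in((.06,"L"),(-.06,"R")):
    u,v=w2px(c,[*p2w(pose,(-.045,y)),.077 if n=="L" else .098]).round().astype(int); s=(slice(v-2,v+3),slice(u-2,u+3))
    print(n,u,v,"pad z before/after",np.median(P0[s][...,2]),np.median(P[s][...,2]))
for qn in("disc_centre","tee_centre","bottle","cups","tape"):
    print(qn,[(np.round(s["xy"]).tolist(),round(s["conf"],2)) for s in spot_in("top",qn)[:5]])
a=np.load("top0.npz")["image"][135:265,210:395]; b=c["image"][135:265,210:395]
cv2.imwrite("pics/cmp.png",cv2.resize(np.hstack([a,b]),None,fx=2.16,fy=2.16,interpolation=cv2.INTER_CUBIC))
E
```

```text
True [0.54819714 0.34433629 0.07788426] [-2.83929872 -0.96160232 10.08984326] 13.5
[0.54821279 0.34433378 0.07786185] [-1.45221747 -1.11229364  8.97516954]
[0.54760787 0.34402309 0.23897274] [ 0.25400279 -0.60368243 -0.70311458] 15.5167
L 288 218 pad z before/after 0.09986672037354835 0.07746404832563414
R 342 223 pad z before/after 0.09895644657371314 0.0999148158225802
disc_centre [([407.0, 130.0], 0.87), ([303.0, 196.0], 0.57), ([222.0, 301.0], 0.55)]
tee_centre [([336.0, 208.0], 0.51)]
bottle []
cups []
tape [([327.0, 291.0], 0.7)]
```

View pics/cmp.png

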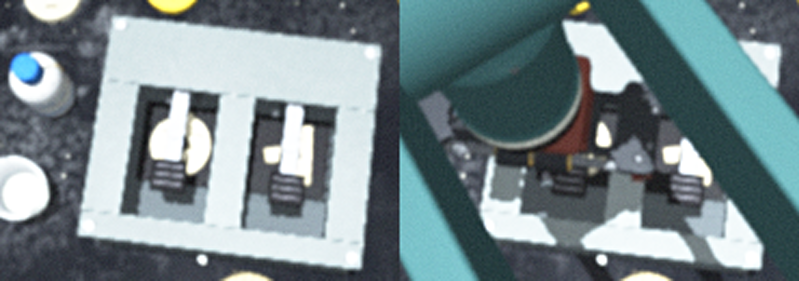

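The comparison shows the left pad lower, at (568,180) in the right half. The right pad and T look unchanged, though the arm hides part of the view. The second, harder press stopped at the same height (77.9 mm), so the lever is at its stop. I'm handing the job in.

```bash
python3 -c "
from bench import *
print(current_position(),current_clock()); close_job()"
```

```text
[0.54781314 0.34416723 0.23905897] 15.8167
the job is handed in; nothing more can be done
```

I pushed the left lever, the one over the disc, all the way down with the shut fingertips and drew back out through the window. The fingertips finished about 130 mm above the guard, and I handed the job in at 15.8 s.

- **Lever at its stop:** I pressed twice, stopping at 25 N and then at 35 N. Both presses ended at the same height, 77.9 mm. After I withdrew, the depth camera put the left pad at 77.5 mm, down from 99.9 mm at the start; nominal fully down is 77 mm.
- **Other lever:** the right pad stayed at about 99 to 100 mm.
- **Guard:** I saw no sign of contact with the frame. The force was near zero before the first press and after each withdrawal.
- **Not fully checked:** in the last top view the arm hid the bottle, the cups and part of the disc, so the networks did not report the bottle or cups there. The earlier scene picture, after the first press, showed the bottle, cups and tape where they had been. The forces read just after each stop (8 to 10 N) were well below the 25 and 35 N stop limits, which is why I pressed a second time.

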